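# Lock the wand tube into its rack socket

### The arm

A 7-joint arm with a two-finger parallel gripper is mounted at the origin on the work surface. World frame = base frame: x ahead of the robot, y to its left, z up, the work surface at z = 0. Lengths are in m, angles in rad, forces in N, time in s.
With the tool pointing down it reaches from about 0.35 to 0.9 m from the base axis. Payload 8.1 kg.
Tool frame: the origin (TCP) lies on the centre line of the jaws, within the pads' length; the fingertips stand 22 mm ahead of it and the grasp point (between the pads) lies 3 mm ahead of it; y points along the fingers, z is the direction in which the jaws open and shut, and the axes are right-handed (so a half turn about y gives the same grasp; the last joint's range is limited). The gripper opens to 92 mm and grips with 3 to 60 N. Pads are 19 mm wide; open, the fingers measure 130 mm over their backs; the gripper's body (75 mm by 190 mm) begins 47 mm behind the grasp point.
Start: joints at [-1.305, 0.434, 0.025, 1.573, -0.012, 1.134, -0.075], TCP at [0.225, 0.583, 0.249] pointing down, gripper open.
Joint ranges: [-2.62, 2.62], [-0.44, 2.09], [-1.27, 1.32], [0.08, 2.57], [-1.32, 4.46], [0.12, 2], [-2.74, 2.74]. Speed limits (rad/s): [2.22, 2.22, 3.01, 3.01, 3.14, 3.14, 3.14].

### API

Orientations are given as a rotation vector (axis times angle).
In Python, from station import ctrl, capture, camera_info, job gives the robot as it stands.
- The arm moves only by the tool send_rows, never from a script. Its argument "motion" is a list that holds one entry, the list of rows, each a list of 5 numbers: the shift along the world's x, y, z in mm, then the turn about the world's z in rad, then the closure in counts, from 0 (fully open) to 255 (shut). A call has 1 to 5 rows; each row is the pose to reach, as a shift and turn from the pose commanded when the call began; what a row does not reach only later rows make up. A row lasts 1/12 s, in which the tool goes at most 41.7 mm and 7.16 degrees, less where a joint would pass 70% of its speed; a pose out of reach is approached as far as the arm can. A call with a gripper value outside its range is refused whole. The fingers move at their own pace and stop on an object; the grip force is fixed at half the most. Time passes only in rows, so rows that repeat a pose let the fingers close. It gives the time, the measured TCP pose, the force and the opening at its end, in the units of the state.
- ctrl.sense(): the state, without advancing time (a new reading comes with each control period).
- capture(name): name is "scene" or "top" or "wrist"; returns the picture (480x640x3 uint8, blue, green, red); there is no depth.
- camera_info(name): a dict with "intrinsics" (3x3 intrinsics, pixels), "xyz" and "attitude" of the camera in the world; the wrist camera has in their place "T_tool_cam" (4x4, takes a point from camera to tool coordinates, whose origin is the TCP and whose axes are the tool frame's). Camera axes: x right, y up, looking along -z (the intrinsics and any distortion apply to the point x, -y, -z); pixel columns grow to the right and rows downward; lengths in m; the calibration is good to about 2 mm. The wrist camera is an equidistant fisheye: a pixel r from the principal point sees the ray r / f radians off the axis. A picture is of the moment at which its call begins: read the wrist's pose just before it. camera_info takes no time and is no camera call.
- job.hand_in(): hands the job in, once; it reports no verdict.
The state is a dict: "time_s": time; "q": joint angles; "qvel": joint speeds; "joint_efforts": joint torques, N m; "position": TCP position; "eef_rot": TCP orientation; "contact_force": force on the tool from outside, world axes, zero at the start; "torque": the same for the moment, N m; "gripper_width": finger opening in m.
Only numpy, scipy, OpenCV 4.12 (cv2) and the standard library are available. Lean on these libraries where they do the work, as an engineer would, in place of code of your own. Each camera call takes 0.05 s, during which the arm holds its last target.

### The job

Fit the black knurled lock ring over the short aluminium wand tube that stands in the white rack's socket, press it down against the spring and turn it clockwise (seen from above) until it comes up against its stop, so that it stays locked down by itself when you let go. Press and turn gently, only as hard as the spring and the stop need, keep the tube from twisting along with the ring, and leave everything else where it is.

Things in the scene. Friction and masses are not known exactly. Their poses are not given: they have to be found in the camera images.
- ring_center (a point): Centre (half-way up) of the loose black knurled lock ring: 56 mm across, 24 mm high, about 60 g. It lies flat on the table, right way up; this point is 12 mm above its underside. Side wall 3 mm thick, open below; the top is a 5 mm thick web with a round hole 32 mm across. Grip the side firmly (25 to 40 N) from above, at any yaw, fingertips 5 to 8 mm above the underside.
- ring: The same ring, origin under its centre, z up. Inside its lower edge are three lugs, 120 degrees apart (the first on its x axis), 5 mm high, 18 degrees wide, reaching in to 42 mm across. Yellow marks on the top lie over them. They pass the gaps between the collar's blue lugs; 1.5 mm radial play.
- socket (a point): On the socket's upright axis, level with the top of the fixed collar, 65 mm above the table; axes as the rack. The collar is a white post 39 mm across, with three blue lugs 120 degrees apart, 47 mm across, flush with its top. THE LUGS' ANGLE IS NOT GIVEN (any; find it by sight or feel). Below, the post runs down to a 60 mm boss 35 mm above the table. 65 mm all round is clear for fingers.
- entry (a point): 12 mm above the socket point: here the ring's centre comes to rest if its lugs land on the blue lugs. Then lift a little, turn, and try again. In 54 of every 120 degrees the lugs meet the gaps: the ring goes on down, touches the tube's flange 3 mm lower, and works against the spring from there. Turning back (counter-clockwise) to find the gap leaves the shortest way to lock.
- locked (a point): 4.5 mm above the socket point: the ring's centre when locked. Clockwise out of a gap each ring lug passes under a hump (ring's centre below socket point +2 mm; aim for 0, spring bottoms at -2 mm), then a pocket 2.5 mm deep, then a rubber stop (yields 3 N m per rad): at most 92 degrees in all. Once the stop is felt, let go: the spring lifts the ring into the pockets. Turned too little it comes up to +9 mm.
- rack: White plastic rack base, fixed; origin under the socket's axis at table height, z up. The deck is 150 mm (x) by 220 mm (y from -60 to +160 mm), 22 mm high; a round dusting brush stands on it at y = +118 mm. Its place and yaw vary.
- seat (a joint): How far the spring seat and tube are pushed down, m: 0 up (start), 0.011 fully down. Spring force about 10 N at 0, 12 N locked (0.0045), 13.5 N under the hump (0.007), 15 N at 0.010; over 24 N is too hard. The tube is 28 mm across, its chamfered top 51 mm above the socket point when up; its flange is 37 mm across, top face 16 mm above that point when up.
- tube (a joint): Twist of the aluminium tube about its upright axis, rad, 0 at the start. Only friction holds it (0.45 N m). The ring's web rubs on its flange about 17 mm from the axis, so pressing much harder than the spring needs drags the tube round. The ring's stop shows as a rise of turning moment (0.2 N m over the running drag is plenty; over 0.5 N m, or over 30 N down on the blue lugs, is forcing it).
- sleeve: Loose smooth white plastic sleeve, 52 mm across, 18 mm high, origin under its centre. Not part of the job.
- jar: Loose small glass jar of screws, 48 mm across, 55 mm high, origin under its centre.
- brush: Loose round dusting brush head, 54 mm across, 60 mm high, standing on the rack's deck; origin under its centre.
- crevice: Loose black crevice tool, 220 mm long along its x, 32 mm high; origin under its middle.
- nozzle: Loose grey upholstery nozzle, 130 mm along its y, 35 mm high; origin under its centre.
- screwdriver: Loose screwdriver, 200 mm along its x, 26 mm high; origin under its middle.
- carton: Loose cardboard carton 90 x 140 x 60 mm high; origin under its centre.
Things that resemble listed ones, but are neither listed nor needed, are in the scene too. Leave any orange or pink look-alike of the ring alone.

How it is judged:
By the outcome, as a careful person would: the job done as asked, in the order asked, and still so for the second after the job is handed in, with the robot touching nothing.
It also fails if it takes over 64 s, if anything falls off the work surface, if the arm or the gripper's body presses on something with over 40 N, if the wrist force passes 120 N, or if a joint passes its speed limit or range.

## Working session

There is one attempt and no reset: what is moved stays moved. The work goes in short steps, Python scripts to look and compute and a tool call to move; the robot and the scene stay as the last step left them, time stands still between calls to the robot, and variables do not carry over. Pictures are saved under pics/ and viewed, and the job is handed in when it is done.

Besides the shell and the picture viewer there is one more tool, called after "Request:" by a JSON object that holds its "method" and its "body", one argument or row to a line. send_rows: Moves the arm, as the interface text tells. Its arguments: {"type":"object","properties":{"motion":{"type":"array"}},"required":["motion"]}

```bash
ls; mkdir -p pics; python3 - <<'E'
from station import ctrl,capture,camera_info,job
import cv2
s=ctrl.sense();print(s)
for n in("scene","top","wrist"):
    cv2.imwrite(f"pics/{n}0.png",capture(n));print(n,camera_info(n))
E
```

```text
pics
{'time_s': 0.0, 'q': array([-1.30461001,  0.4352233 ,  0.0249612 ,  1.57409404, -0.01158086,
        1.13400131, -0.0750788 ]), 'qvel': array([-5.64528489e-04, -1.44595167e-03, -7.57946783e-04, -5.82740575e-04,
       -1.45104016e-03, -5.10175315e-05,  2.41881573e-03]), 'joint_efforts': array([ 3.75898862e-04, -6.67847872e+01,  9.84749347e-01, -3.14457572e+01,
       -6.07067370e-02,  4.29645984e-02,  1.51714930e-04]), 'position': array([0.22518003, 0.58251356, 0.2479458 ]), 'eef_rot': array([-1.55293681,  0.28953992, -0.28932618]), 'contact_force': array([ 0.69856592, -0.12409909, -0.54449772]), 'torque': array([-0.01741536, -0.02131178,  0.01841768]), 'gripper_width': 0.09197792159125506}
scene {'intrinsics': array([[499.75367198,   0.        , 314.65034779],
       [  0.        , 499.75367198, 231.0260676 ],
       [  0.        ,   0.        ,   1.        ]]), 'xyz': array([1.0990066 , 0.63697784, 0.78198311]), 'attitude': array([0.3831049 , 1.01793977, 2.23780779])}
top {'intrinsics': array([[447.93798492,   0.        , 316.23790823],
       [  0.        , 447.93798492, 237.7744327 ],
       [  0.        ,   0.        ,   1.        ]]), 'xyz': array([0.48044268, 0.04321486, 0.92503356]), 'attitude': array([ 0.0890822 , -0.07738425, -1.54634851])}
wrist {'intrinsics': array([[371.64829954,   0.        , 314.88130847],
       [  0.        , 371.64829954, 237.51004493],
       [  0.        ,   0.        ,   1.        ]]), 'T_tool_cam': array([[-6.94952578e-05, -9.50857256e-01, -3.09629576e-01,
        -8.55554047e-02],
       [-8.13262192e-04,  3.09629529e-01, -9.50856926e-01,
        -1.35102441e-01],
       [ 9.99999667e-01,  1.85729981e-04, -7.94814040e-04,
        -9.49550474e-05],
       [ 0.00000000e+00,  0.00000000e+00,  0.00000000e+00,
         1.00000000e+00]])}
```

View pics/scene0.png

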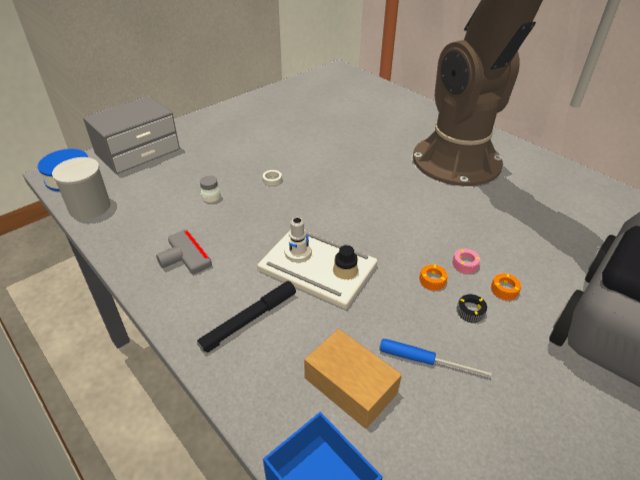

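View pics/top0.png

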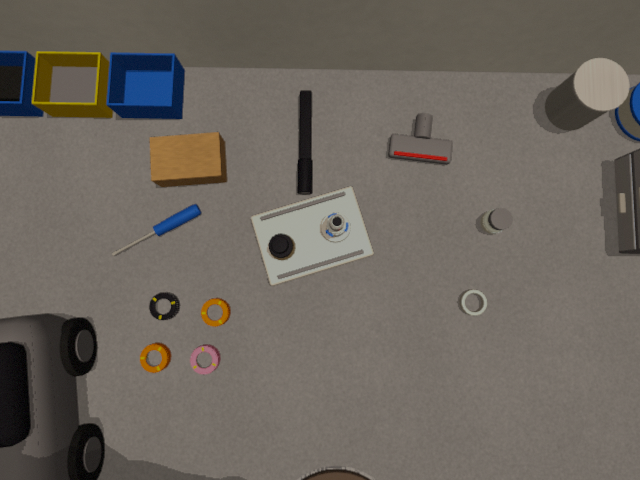

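View pics/wrist0.png

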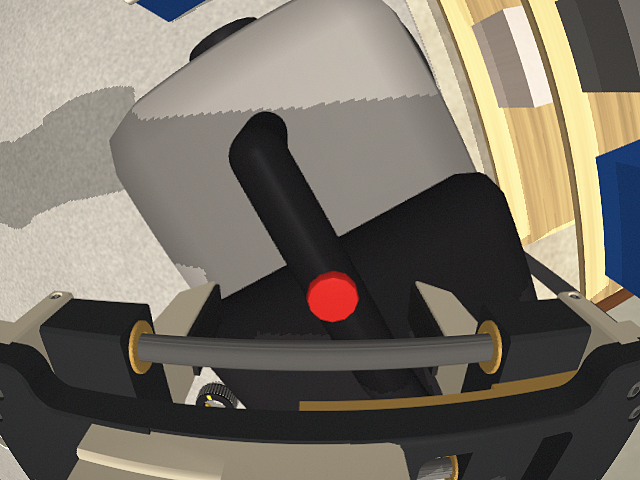

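```bash
cat > h.py <<'E'
import numpy as np,cv2
from scipy.spatial.transform import Rotation as R
from station import ctrl,capture,camera_info,job
def ray(name,uv,s=None):
    c=camera_info(name);K=c['intrinsics']
    d=np.array([(uv[0]-K[0,2])/K[0,0],(uv[1]-K[1,2])/K[1,1]])
    if name=='wrist':
        r=np.hypot(*d);k=np.sin(r)/r if r>1e-9 else 1
        v=np.array([d[0]*k,-d[1]*k,-np.cos(r)])
        T=c['T_tool_cam'];M=R.from_rotvec(s['eef_rot']).as_matrix()
        return M@T[:3,3]+s['position'],M@T[:3,:3]@v
    v=np.array([d[0],-d[1],-1.]);return c['xyz'],R.from_rotvec(c['attitude']).as_matrix()@v
def onz(name,uv,z,s=None):
    o,d=ray(name,uv,s);return o+d*(z-o[2])/d[2]
def tri(o1,d1,o2,d2):
    A=np.stack([d1,-d2],1);t=np.linalg.lstsq(A,o2-o1,rcond=None)[0]
    p,q=o1+t[0]*d1,o2+t[1]*d2;return (p+q)/2,np.linalg.norm(p-q)
def proj(name,p,s=None):
    c=camera_info(name);K=c['intrinsics']
    if name=='wrist':
        T=c['T_tool_cam'];M=R.from_rotvec(s['eef_rot']).as_matrix()
        v=T[:3,:3].T@(M.T@(np.array(p)-s['position'])-T[:3,3])
        th=np.arctan2(np.hypot(v[0],v[1]),-v[2]);n=np.hypot(v[0],v[1])+1e-12
        return K[0,2]+K[0,0]*th*v[0]/n,K[1,2]-K[1,1]*th*v[1]/n
    v=R.from_rotvec(c['attitude']).as_matrix().T@(np.array(p)-c['xyz'])
    return K[0,2]+K[0,0]*v[0]/-v[2],K[1,2]-K[1,1]*v[1]/-v[2]
def st():
    s=ctrl.sense();M=R.from_rotvec(s['eef_rot']).as_matrix()
    print('t',s['time_s'],'pos',s['position'].round(4),'w',round(s['gripper_width'],4),'F',s['contact_force'].round(2),'T',s['torque'].round(3),'jaw',M[:,2].round(3),'point',M[:,1].round(3),'q',s['q'].round(2));return s
E
python3 - <<'E'
from h import *
st()
t=cv2.imread('pics/top0.png')
for n,uv in dict(ring=(164,306),o1=(215,312),o2=(155,357),p=(204,359)).items(): print(n,onz('top',uv,.024))
print('tubetop',onz('top',(336,222),.116)); 
print('sc ring',onz('scene',(473,304),.024))
a=cv2.resize(t[265:385,110:260],None,fx=4,fy=4,interpolation=cv2.INTER_CUBIC)
b=cv2.resize(t[180:290,245:380],None,fx=4,fy=4,interpolation=cv2.INTER_CUBIC)
cv2.imwrite('pics/c1.png',a);cv2.imwrite('pics/c2.png',b)
sc=cv2.imread('pics/scene0.png');cv2.imwrite('pics/c3.png',cv2.resize(sc[205:310,250:390],None,fx=5,fy=5,interpolation=cv2.INTER_CUBIC))
E
```

```text
t 0.15 pos [0.2252 0.5826 0.2481] w 0.0913 F [-0.66 -0.07  0.19] T [-0.018 -0.025 -0.008] jaw [ 0.361  0.933 -0.001] point [-0.    -0.001 -1.   ] q [-1.3   0.44  0.02  1.57 -0.01  1.13 -0.08]
ring [0.4328433  0.35151034 0.024     ]
o1 [0.42342447 0.24910125 0.024     ]
o2 [0.33304205 0.36338151 0.024     ]
p [0.33153099 0.26646882 0.024     ]
tubetop [0.59642627 0.01492504 0.116     ]
sc ring [0.43528417 0.35510216 0.024     ]
```

View pics/c1.png

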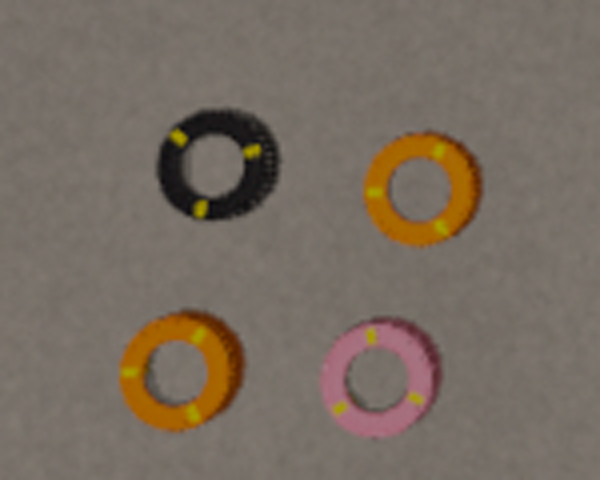

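View pics/c2.png

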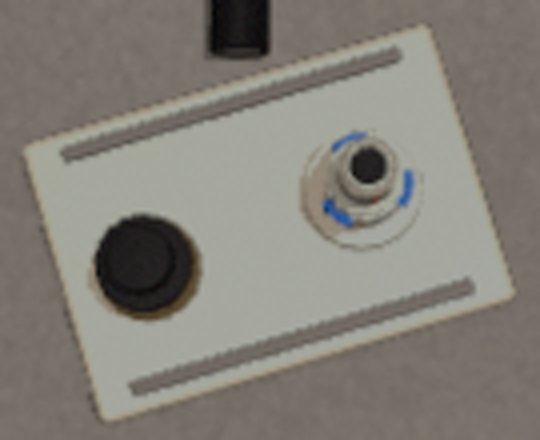

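View pics/c3.png

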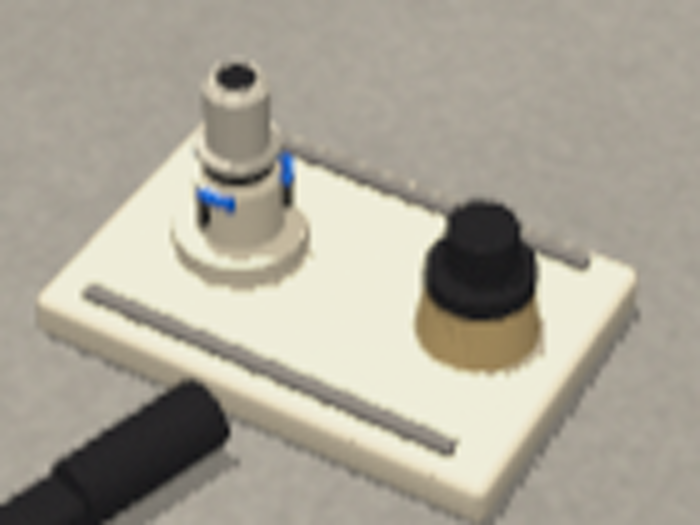

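```bash
cat > m.py <<'E'
from h import *
def blobs(img,lo,hi,box,amin=3):
    x0,y0,x1,y1=box;m=cv2.inRange(cv2.cvtColor(img,cv2.COLOR_BGR2HSV),lo,hi)[y0:y1,x0:x1]
    n,l,s,c=cv2.connectedComponentsWithStats(m)
    return [(c[i]+[x0,y0],s[i,4]) for i in range(1,n) if s[i,4]>=amin]
BLUE=((100,120,60),(125,255,255));YEL=((22,120,80),(36,255,255))
E
python3 - <<'E'
from m import *
t=cv2.imread('pics/top0.png');sc=cv2.imread('pics/scene0.png')
def rep(P,name):
    P=np.array(P);c=P[:,:2].mean(0)
    # circumcentre
    A=2*(P[1:,:2]-P[0,:2]);b=(P[1:,:2]**2).sum(1)-(P[0,:2]**2).sum();cc=np.linalg.solve(A,b)
    d=P[:,:2]-cc;print(name,'cc',cc.round(4),'mean',c.round(4),'r',np.hypot(*d.T).round(4),'ang',np.degrees(np.arctan2(d[:,1],d[:,0])).round(1))
b=blobs(t,*BLUE,(315,205,360,245));print(b)
big=sorted(b,key=lambda a:-a[1])[:3];rep([onz('top',x[0],.065) for x in big],'lugs top')
y=blobs(t,*YEL,(145,290,185,325));print(y)
rep([onz('top',x[0],.024) for x in sorted(y,key=lambda a:-a[1])[:3]],'marks top')
y=blobs(sc,*YEL,(455,290,492,325));print(y)
if len(y)>=3: rep([onz('scene',x[0],.024) for x in sorted(y,key=lambda a:-a[1])[:3]],'marks scene')
# tube bore dark ellipse
for n,im,box in(('top',t,(325,212,347,232)),('scene',sc,(288,215,306,226))):
    x0,y0,x1,y1=box;g=cv2.cvtColor(im,cv2.COLOR_BGR2GRAY)[y0:y1,x0:x1];m=(g<75).astype(np.uint8)
    k,l,s,c=cv2.connectedComponentsWithStats(m);i=1+np.argmax(s[1:,4]);u=c[i]+[x0,y0];print(n,u,s[i],onz(n,u,.116))
E
```

```text
[(array([346.2, 226.4]), np.int32(15)), (array([328.5625, 232.75  ]), np.int32(16))]Traceback (most recent call last):
  File "<stdin>", line 9, in <module>
  File "<stdin>", line 6, in rep
    _assert_stacked_square(a)
    ~~~~~~~~~~~~~~~~~~~~~~^^^
    raise LinAlgError('Last 2 dimensions of the array must be square')
numpy.linalg.LinAlgError: Last 2 dimensions of the array must be square
```

```bash
sed -i 's/BLUE=((100,120,60)/BLUE=((95,60,60)/' m.py; python3 - <<'E'
from m import *
t=cv2.imread('pics/top0.png');sc=cv2.imread('pics/scene0.png')
def rep(P,name):
    P=np.array(P);c=P[:,:2].mean(0)
    A=2*(P[1:,:2]-P[0,:2]);b=(P[1:,:2]**2).sum(1)-(P[0,:2]**2).sum();cc=np.linalg.solve(A,b)
    d=P[:,:2]-cc;print(name,'cc',cc.round(4),'mean',c.round(4),'r',np.hypot(*d.T).round(4),'ang',np.degrees(np.arctan2(d[:,1],d[:,0])).round(1))
b=blobs(t,*BLUE,(315,205,360,245));print(b)
big=sorted(b,key=lambda a:-a[1])[:3]
if len(big)==3:rep([onz('top',x[0],.065) for x in big],'lugs top')
y=blobs(t,*YEL,(145,290,185,325));print(y)
rep([onz('top',x[0],.024) for x in sorted(y,key=lambda a:-a[1])[:3]],'marks top')
y=blobs(sc,*YEL,(455,290,492,325));print(y)
if len(y)>=3: rep([onz('scene',x[0],.024) for x in sorted(y,key=lambda a:-a[1])[:3]],'marks scene')
for n,im,box in(('top',t,(325,212,347,232)),('scene',sc,(288,215,306,226))):
    x0,y0,x1,y1=box;g=cv2.cvtColor(im,cv2.COLOR_BGR2GRAY)[y0:y1,x0:x1];m=(g<75).astype(np.uint8)
    k,l,s,c=cv2.connectedComponentsWithStats(m);i=1+np.argmax(s[1:,4]);u=c[i]+[x0,y0];print(n,u,s[i],onz(n,u,.116))
E
```

```text
[(array([331.21428571, 214.64285714]), np.int32(14)), (array([346.26315789, 226.73684211]), np.int32(19)), (array([328.92307692, 233.        ]), np.int32(26))]
lugs top cc [0.5988 0.0138] mean [0.5983 0.0141] r [0.0211 0.0211 0.0211] ang [ 143.2 -100.7   24.9]
[(array([154.06666667, 298.8       ]), np.int32(15)), (array([172.58333333, 302.25      ]), np.int32(12)), (array([159.84615385, 316.76923077]), np.int32(13))]
marks top cc [0.433  0.3552] mean [0.4329 0.3552] r [0.0218 0.0218 0.0218] ang [ 51.4 171.2 -69.5]
[(array([462.        , 299.64285714]), np.int32(14)), (array([480.5, 299.5]), np.int32(12)), (array([478.73333333, 305.93333333]), np.int32(15)), (array([475.71428571, 312.35714286]), np.int32(14))]
marks scene cc [0.4449 0.3527] mean [0.4408 0.3569] r [0.019 0.019 0.019] ang [137.4 -98.1  77.3]
top [336.5 221. ] [ 8  5  8  9 60] [0.59828678 0.01404795 0.116     ]
scene [296.96153846 219.92307692] [ 6  3  7  5 26] [0.59965603 0.0121855  0.116     ]
```

Request:
{"method": "send_rows", "body": {
  "motion": [
    [[0,0,40,0,0],[20,-20,60,-0.1,0],[45,-50,60,-0.2,0],[70,-75,60,-0.3,0],[100,-105,60,-0.4,0]]
  ]
}}

```text
time_s: 0.57
position: [0.3246, 0.4781, 0.309]
eef_rot: [-1.484, 0.604, -0.603]
contact_force: [1.6, 1.3, -0.1]
gripper_width: 0.0917
```

Request:
{"method": "send_rows", "body": {
  "motion": [
    [[25,-27,0,-0.12,0],[50,-55,-10,-0.12,0],[75,-82,-40,-0.12,0],[108,-124,-80,-0.12,0],[108,-124,-110,-0.12,0]]
  ]
}}

```text
time_s: 0.98
position: [0.4329, 0.3562, 0.2113]
eef_rot: [-1.452, 0.694, -0.699]
contact_force: [1.9, 1.0, 0.1]
gripper_width: 0.0921
```

Request:
{"method": "send_rows", "body": {
  "motion": [
    [[0,0,0,0,0],[0,0,0,0,0]]
  ]
}}

```text
time_s: 1.15
position: [0.4289, 0.357, 0.2084]
eef_rot: [-1.461, 0.697, -0.696]
contact_force: [-0.6, 0.7, 0.3]
gripper_width: 0.0913
```

```bash
python3 - <<'E'
from m import *
s=st();im=capture('wrist');cv2.imwrite('pics/w1.png',im)
print(proj('wrist',(.433,.3552,.024),s), proj('wrist',s['position'],s))
print(proj('top',s['position']))
E
```

```text
t 1.15 pos [0.4289 0.357  0.2084] w 0.0913 F [-0.6   0.69  0.28] T [0.048 0.048 0.03 ] jaw [ 0.778  0.628 -0.004] point [-0.003 -0.003 -1.   ] q [-0.95  0.37  0.22  1.8  -0.09  0.99 -0.02]
(np.float64(318.56929599750515), np.float64(221.87246551530492)) (np.float64(316.1666670698912), np.float64(330.0758698381551))
(np.float64(120.34074547046885), np.float64(313.704291585706))
```

View pics/w1.png

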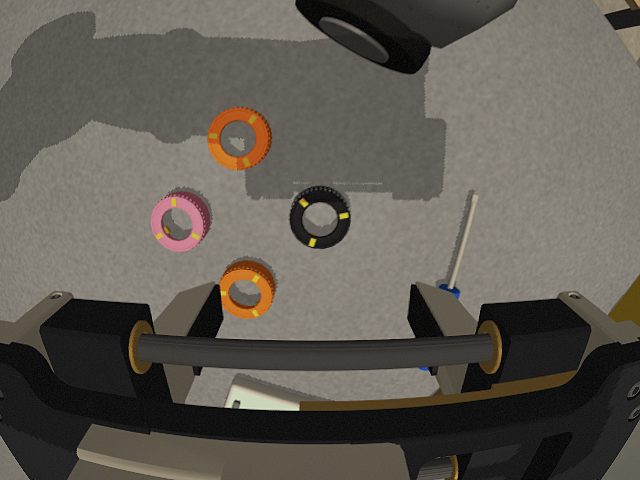

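The black ring with yellow marks sits at (320,218) in the wrist view, where predicted; the orange rings are at (239,138) and (247,290), the pink one at (181,222). Black and knurled is the one wanted.

```bash
cat >> m.py <<'E'
def rep(P,name):
    P=np.array(P);c=P[:,:2].mean(0)
    A=2*(P[1:,:2]-P[0,:2]);b=(P[1:,:2]**2).sum(1)-(P[0,:2]**2).sum();cc=np.linalg.solve(A,b)
    d=P[:,:2]-cc;print(name,'cc',cc.round(4),'mean',c.round(4),'r',np.hypot(*d.T).round(4),'ang',np.degrees(np.arctan2(d[:,1],d[:,0])).round(1))
E
python3 - <<'E'
from m import *
s=ctrl.sense()
im=cv2.imread('pics/w1.png')
y=blobs(im,*YEL,(287,183,353,252));print(y)
rep([onz('wrist',x[0],.024,s) for x in sorted(y,key=lambda a:-a[1])[:3]],'marks wrist')
g=cv2.cvtColor(im,cv2.COLOR_BGR2HSV)[...,2]
m=np.zeros_like(g);m[183:255,285:355]=(g<62)[183:255,285:355]*255
cs,_=cv2.findContours(m,cv2.RETR_CCOMP,cv2.CHAIN_APPROX_NONE)
for c in cs:
    if len(c)>40:
        P=np.array([onz('wrist',p[0],.024,s)[:2] for p in c]);e=cv2.fitEllipse((P*1e4).astype(np.float32));print(len(c),e)
E
```

```text
[(array([303.43636364, 202.38181818]), np.int32(55)), (array([343.36206897, 215.29310345]), np.int32(58)), (array([311.90909091, 242.05454545]), np.int32(55))]
marks wrist cc [0.4333 0.3592] mean [0.4333 0.3593] r [0.0218 0.0218 0.0218] ang [ 51.3 170.2 -69.5]
206 ((4315.35546875, 3616.330810546875), (528.4452514648438, 563.2494506835938), 55.875938415527344)
102 ((4326.6357421875, 3601.5625), (326.1190185546875, 329.3717041015625), 174.569091796875)
```

Request:
{"method": "send_rows", "body": {
  "motion": [
    [[2,1,-30,0,0],[2,1,-60,0,0],[2,1,-80,0,0],[2,1,-80,0,0],[2,1,-80,0,0]]
  ]
}}

```text
time_s: 1.62
position: [0.4306, 0.3615, 0.1309]
eef_rot: [-1.457, 0.693, -0.692]
contact_force: [0.7, 0.5, 0.1]
gripper_width: 0.0918
```

```bash
python3 - <<'E'
from m import *
s=st();im=capture('wrist');cv2.imwrite('pics/w2.png',im)
u=proj('wrist',(.4332,.357,.024),s);print(u);u=[int(a) for a in u]
y=blobs(im,*YEL,(u[0]-60,u[1]-60,u[0]+60,u[1]+60),20);print(y)
if len(y)>2:rep([onz('wrist',x[0],.024,s) for x in sorted(y,key=lambda a:-a[1])[:3]],'marks wrist')
for p in [(462.,299.64),(480.5,299.5),(478.7,305.9),(475.7,312.36)]:print(onz('scene',p,.024))
E
```

```text
t 1.6167 pos [0.4306 0.3615 0.1309] w 0.0918 F [0.72 0.5  0.07] T [-0.081  0.032 -0.001] jaw [0.775 0.632 0.   ] point [-0.  0. -1.] q [-0.94  0.46  0.2   1.88 -0.12  0.81  0.01]
(np.float64(314.35688164640413), np.float64(253.76608467821939))
[(array([292.24691358, 231.58024691]), np.int32(81)), (array([344.09876543, 248.44444444]), np.int32(81)), (array([304.94117647, 269.20588235]), np.int32(34)), (array([303.75641026, 280.82051282]), np.int32(78))]
marks wrist cc [0.4327 0.3565] mean [0.4328 0.3564] r [0.0217 0.0217 0.0217] ang [170.7  49.9 -69.3]
[0.44225078 0.33390236 0.024     ]
[0.41423352 0.35802619 0.024     ]
[0.43094467 0.36540512 0.024     ]
[0.44912139 0.37114981 0.024     ]
```

View pics/w2.png

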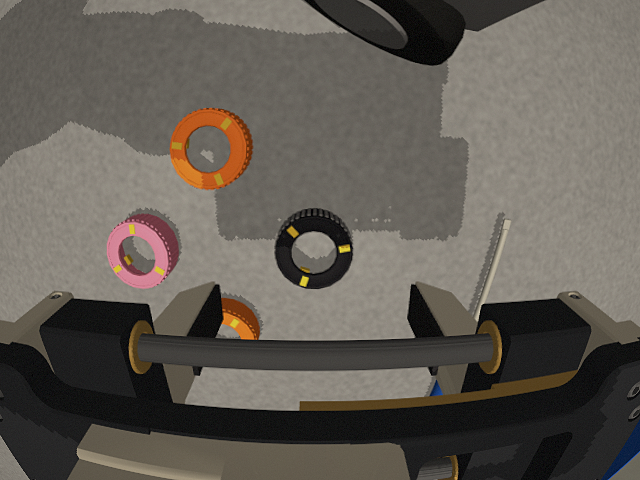

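Request:
{"method": "send_rows", "body": {
  "motion": [
    [[0,0,0,0,0],[0,0,0,0,0],[0,0,0,0,0]]
  ]
}}

```text
time_s: 1.92
position: [0.4317, 0.3608, 0.1316]
eef_rot: [-1.455, 0.693, -0.694]
contact_force: [-1.1, -0.1, -0.2]
gripper_width: 0.092
```

```bash
python3 - <<'E'
from m import *
s=st();im=capture('wrist')
u=proj('wrist',(.4332,.357,.024),s);u=[int(a) for a in u]
y=blobs(im,*YEL,(u[0]-60,u[1]-60,u[0]+60,u[1]+60),50);print(y)
if len(y)>2:rep([onz('wrist',x[0],.024,s) for x in sorted(y,key=lambda a:-a[1])[:3]],'marks wrist')
E
```

```text
t 1.9167 pos [0.4317 0.3608 0.1316] w 0.092 F [-1.14 -0.13 -0.2 ] T [-0.042  0.042  0.007] jaw [0.776 0.63  0.002] point [ 0.002  0.002 -1.   ] q [-0.94  0.46  0.2   1.88 -0.12  0.81  0.01]
[(array([290.80769231, 229.25641026]), np.int32(78)), (array([342.70886076, 245.96202532]), np.int32(79)), (array([302.475, 278.5  ]), np.int32(80))]
marks wrist cc [0.4323 0.3565] mean [0.4324 0.3564] r [0.0217 0.0217 0.0217] ang [-69.4  49.9 170.8]
```

Request:
{"method": "send_rows", "body": {
  "motion": [
    [[1,-5,-20,0,0],[1,-5,-50,0,0],[1,-5,-80,0,0],[1,-5,-80,0,0],[1,-5,-80,0,0]]
  ]
}}

```text
time_s: 2.38
position: [0.4316, 0.3544, 0.0497]
eef_rot: [-1.46, 0.695, -0.694]
contact_force: [0.7, -0.8, 1.1]
gripper_width: 0.0917
```

```bash
python3 - <<'E'
from m import *
s=st();im=capture('wrist');cv2.imwrite('pics/w3.png',im)
u=proj('wrist',(.4332,.357,.024),s);print(u);u=[int(a) for a in u]
y=blobs(im,*YEL,(u[0]-80,u[1]-80,u[0]+80,u[1]+80),50);print(y)
if len(y)>2:rep([onz('wrist',x[0],.024,s) for x in sorted(y,key=lambda a:-a[1])[:3]],'marks wrist')
E
```

```text
t 2.3833 pos [0.4316 0.3544 0.0497] w 0.0917 F [ 0.72 -0.83  1.08] T [-0.068  0.016 -0.021] jaw [ 0.777  0.63  -0.003] point [-0.002 -0.002 -1.   ] q [-0.9   0.57  0.17  1.94 -0.15  0.64  0.04]
(np.float64(322.06419711600205), np.float64(300.1112651208808))
[(array([290.33125, 269.50625]), np.int32(160)), (array([364.46103896, 292.31168831]), np.int32(154)), (array([307.40625, 316.625  ]), np.int32(128)), (array([306.864, 334.896]), np.int32(125))]
marks wrist cc [0.43   0.3639] mean [0.4305 0.3595] r [0.019 0.019 0.019] ang [-168.5   29.1  -79.3]
```

View pics/w3.png

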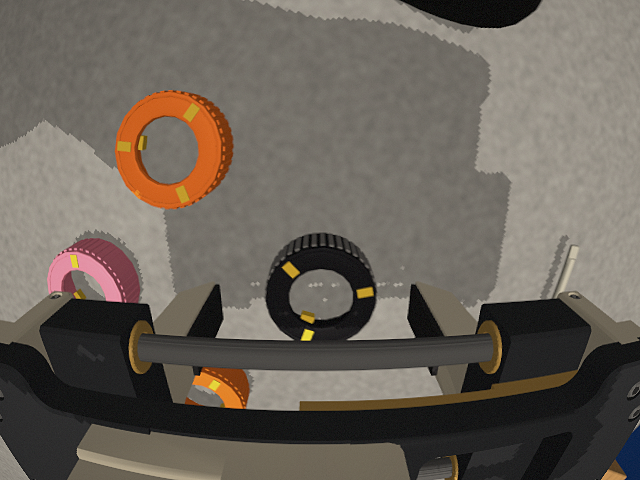

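```bash
python3 - <<'E'
from m import *
s=st()
for u,a in(((290.33,269.5),170.6),((364.46,292.31),50.3)):
    p=onz('wrist',u,.024,s)[:2];print(p-.0218*np.array([np.cos(np.radians(a)),np.sin(np.radians(a))]))
E
```

```text
t 2.4333 pos [0.4325 0.3552 0.051 ] w 0.0917 F [0.33 0.69 0.2 ] T [-0.062 -0.011  0.054] jaw [0.776 0.63  0.   ] point [ 0. -0. -1.] q [-0.9   0.57  0.17  1.94 -0.15  0.64  0.04]
[0.43404273 0.35692658]
[0.43415581 0.35681689]
```

Request:
{"method": "send_rows", "body": {
  "motion": [
    [[1,1,-12,0,0],[1,1,-22,0,0],[1,1,-22,0,0],[1,1,-22,0,0],[1,1,-22,0,0]]
  ]
}}

```text
time_s: 2.85
position: [0.4333, 0.3561, 0.0285]
eef_rot: [-1.457, 0.694, -0.694]
contact_force: [0.2, 0.3, -0.3]
gripper_width: 0.0919
```

```bash
python3 -c "
from h import *
st()"
```

```text
t 2.85 pos [0.4333 0.3561 0.0285] w 0.0919 F [ 0.22  0.27 -0.34] T [-0.076  0.092  0.015] jaw [0.776 0.63  0.   ] point [ 0.  0. -1.] q [-0.9   0.61  0.16  1.95 -0.16  0.6   0.05]
```

Request:
{"method": "send_rows", "body": {
  "motion": [
    [[0,0,0,0,255],[0,0,0,0,255],[0,0,0,0,255],[0,0,0,0,255],[0,0,0,0,255]]
  ]
}}

```text
time_s: 3.27
position: [0.4332, 0.3561, 0.0283]
eef_rot: [-1.457, 0.694, -0.694]
contact_force: [-0.6, -0.1, -0.6]
gripper_width: 0.0632
```

Request:
{"method": "send_rows", "body": {
  "motion": [
    [[0,0,0,0,255],[0,0,0,0,255],[0,0,0,0,255],[0,0,0,0,255],[0,0,0,0,255]]
  ]
}}

```text
time_s: 3.68
position: [0.4332, 0.3561, 0.0282]
eef_rot: [-1.457, 0.694, -0.694]
contact_force: [0.2, -1.4, 2.3]
gripper_width: 0.056
```

Request:
{"method": "send_rows", "body": {
  "motion": [
    [[0,0,20,0,255],[0,0,50,0,255],[0,0,85,0,255],[0,0,120,0,255],[15,-28,145,0,255]]
  ]
}}

```text
time_s: 4.1
position: [0.4455, 0.3342, 0.1758]
eef_rot: [-1.455, 0.689, -0.685]
contact_force: [1.7, 1.5, -1.1]
gripper_width: 0.0556
```

Request:
{"method": "send_rows", "body": {
  "motion": [
    [[18,-34,10,0,255],[36,-67,15,0,255],[54,-101,15,0,255],[72,-134,15,0,255],[90,-168,15,0,255]]
  ]
}}

```text
time_s: 4.52
position: [0.5387, 0.1585, 0.1884]
eef_rot: [-1.457, 0.693, -0.694]
contact_force: [1.2, 0.1, 0.0]
gripper_width: 0.0559
```

Request:
{"method": "send_rows", "body": {
  "motion": [
    [[18,-34,0,0,255],[36,-67,0,0,255],[54,-101,0,0,255],[72,-134,0,0,255],[90,-168,0,0,255]]
  ]
}}

```text
time_s: 4.93
position: [0.6286, -0.0095, 0.188]
eef_rot: [-1.457, 0.694, -0.693]
contact_force: [0.7, -0.0, 0.2]
gripper_width: 0.056
```

Request:
{"method": "send_rows", "body": {
  "motion": [
    [[18,-30,0,0,255],[24,-44,0,0,255],[24,-44,0,0,255],[24,-44,0,0,255],[24,-44,0,0,255]]
  ]
}}

```text
time_s: 5.35
position: [0.6517, -0.0504, 0.1878]
eef_rot: [-1.457, 0.694, -0.692]
contact_force: [0.1, 0.0, -0.5]
gripper_width: 0.0554
```

```bash
python3 - <<'E'
from m import *
s=st();im=capture('wrist');cv2.imwrite('pics/w4.png',im)
u=proj('wrist',(.5985,.0137,.065),s);print(u);u=[int(a) for a in u]
y=blobs(im,*BLUE,(u[0]-70,max(0,u[1]-70),u[0]+70,u[1]+70),15);print(y)
if len(y)>2:rep([onz('wrist',x[0],.065,s) for x in sorted(y,key=lambda a:-a[1])[:3]],'lugs wrist')
E
```

```text
t 5.35 pos [ 0.6517 -0.0504  0.1878] w 0.0554 F [ 0.13  0.   -0.53] T [-0.016  0.008  0.027] jaw [ 0.776  0.631 -0.   ] point [-0.001  0.001 -1.   ] q [-0.2   0.54  0.3   1.59 -0.18  1.04  0.84]
(np.float64(314.42822351840897), np.float64(123.98673010552375))
[(array([307.47916667,  92.84027778]), np.int32(144)), (array([343.10714286, 131.60714286]), np.int32(140)), (array([291.39130435, 142.86956522]), np.int32(138))]
lugs wrist cc [0.5975 0.0143] mean [0.5975 0.0144] r [0.021 0.021 0.021] ang [141.1  21.8 -98.4]
```

View pics/w4.png

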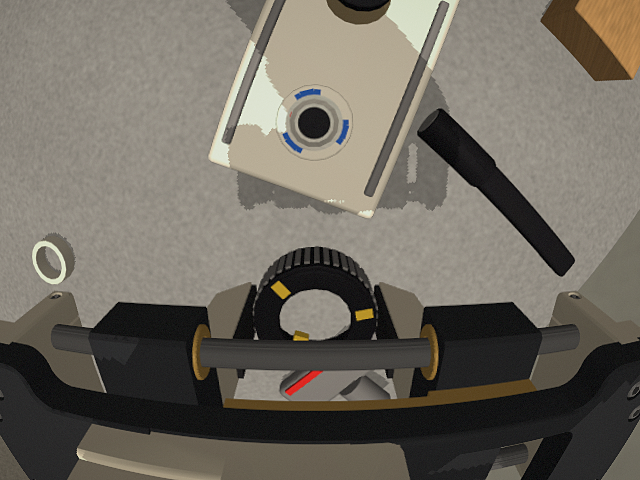

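```bash
python3 - <<'E'
from m import *
s=st();im=cv2.imread('pics/w4.png')
y=blobs(im,*YEL,(260,260,380,340),15);print(y)
M=R.from_rotvec(s['eef_rot']).as_matrix()
z=s['position'][2]-.0045
P=[onz('wrist',a,z,s)[:2] for a,_ in y if a[1]<325]
P=np.array(P);print(P)
# center from 2 marks 120 apart: choose the one nearer TCP
m=P.mean(0);d=P[1]-P[0];n=np.array([-d[1],d[0]]);n/=np.linalg.norm(n)
for sg in(1,-1):
    c=m+sg*n*np.linalg.norm(d)/2/np.sqrt(3);e=P-c
    print('c',c,'off',c-s['position'][:2],'r',np.hypot(*e.T),'ang',np.degrees(np.arctan2(e[:,1],e[:,0])))
# tube bore
g=cv2.cvtColor(im,cv2.COLOR_BGR2GRAY)[100:145,295:335];k,l,q,c=cv2.connectedComponentsWithStats((g<60).astype(np.uint8));i=1+np.argmax(q[1:,4]);u=c[i]+[295,100];print(u,q[i],onz('wrist',u,.116,s))
E
```

```text
t 5.4 pos [ 0.6517 -0.0499  0.1879] w 0.0557 F [0.01 0.22 0.  ] T [-0.047  0.002 -0.01 ] jaw [0.775 0.632 0.   ] point [-0.001  0.001 -1.   ] q [-0.2   0.54  0.3   1.59 -0.18  1.04  0.84]
[(array([280.29648241, 289.67839196]), np.int32(199)), (array([363.89655172, 314.13793103]), np.int32(174)), (array([299.8490566 , 335.64150943]), np.int32(106))]
[[ 0.62931257 -0.04618058]
 [ 0.66450284 -0.03289138]]
c [ 0.64307144 -0.02937742] off [-0.00862886  0.02052109] r [0.02171756 0.02171756] ang [-129.31153609   -9.31153609]
c [ 0.65074397 -0.04969453] off [-0.00095634  0.00020398] r [0.02171756 0.02171756] ang [170.68846391  50.68846391]
[313.70052083 122.60677083] [  3   8  32  31 768] [0.59749807 0.0147769  0.116     ]
```

Request:
{"method": "send_rows", "body": {
  "motion": [
    [[-15,18,0,0.06,255],[-35,42,0,0.14,255],[-53,64,0,0.22,255],[-53,64,0,0.28,255],[-53,64,0,0.28,255]]
  ]
}}

```text
time_s: 5.82
position: [0.5979, 0.0157, 0.1885]
eef_rot: [-1.518, 0.471, -0.47]
contact_force: [0.3, 0.1, 0.5]
gripper_width: 0.0555
```

Request:
{"method": "send_rows", "body": {
  "motion": [
    [[0,0,-10,0,255],[0,0,-25,0,255],[0,0,-25,0,255],[0,0,-25,0,255],[0,0,-25,0,255]]
  ]
}}

```text
time_s: 6.23
position: [0.5995, 0.0115, 0.1632]
eef_rot: [-1.518, 0.478, -0.478]
contact_force: [0.3, 0.5, -0.1]
gripper_width: 0.0561
```

```bash
python3 - <<'E'
from m import *
s=st();im=capture('wrist');cv2.imwrite('pics/w5.png',im)
sc=capture('scene');cv2.imwrite('pics/s5.png',cv2.resize(sc[150:290,220:380],None,fx=5,fy=5,interpolation=cv2.INTER_CUBIC)[:600])
cv2.imwrite('pics/t5.png',capture('top'))
y=blobs(im,*YEL,(240,240,400,345),30);print(y)
E
```

```text
t 6.2333 pos [0.5995 0.0115 0.1632] w 0.0561 F [ 0.28  0.45 -0.1 ] T [-0.016  0.006  0.004] jaw [ 0.573  0.819 -0.   ] point [-0. -0. -1.] q [-0.26  0.48  0.22  1.75 -0.13  0.93  0.97]
[(array([280.29949239, 289.58375635]), np.int32(197)), (array([363.81976744, 314.15116279]), np.int32(172)), (array([300.02777778, 335.80555556]), np.int32(108))]
```

View pics/w5.png

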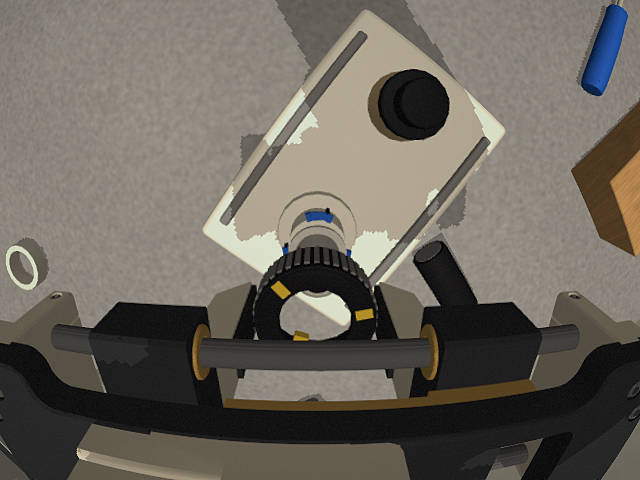

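View pics/s5.png

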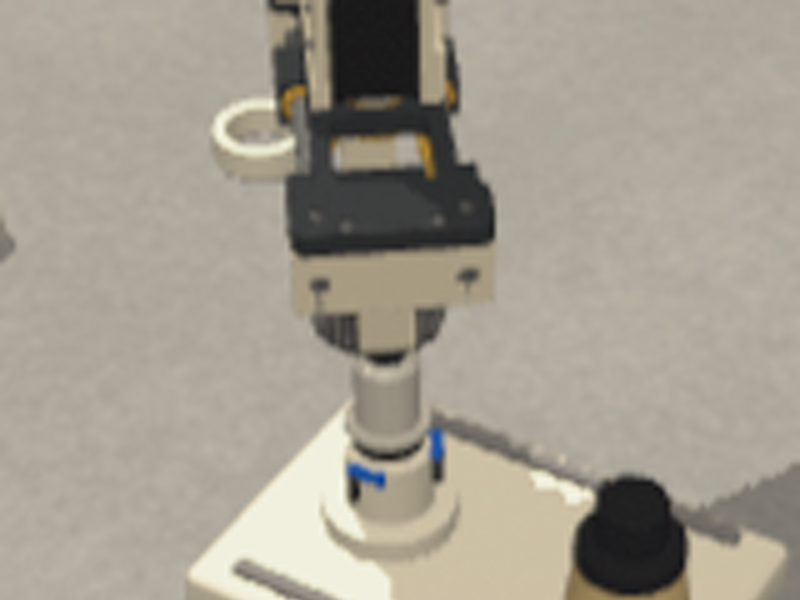

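Request:
{"method": "send_rows", "body": {
  "motion": [
    [[0,0,0,0,255],[0,0,0,0,255]]
  ]
}}

```text
time_s: 6.55
position: [0.5994, 0.012, 0.1635]
eef_rot: [-1.517, 0.477, -0.478]
contact_force: [0.6, 0.5, -0.5]
gripper_width: 0.056
```

Request:
{"method": "send_rows", "body": {
  "motion": [
    [[0,0,0,0,255],[0,0,0,0,255]]
  ]
}}

```text
time_s: 6.72
position: [0.5993, 0.0121, 0.1633]
eef_rot: [-1.518, 0.477, -0.477]
contact_force: [0.5, -0.2, -1.1]
gripper_width: 0.0561
```

Request:
{"method": "send_rows", "body": {
  "motion": [
    [[-1,2,0,0,255],[-1,2,-5,0,255],[-1,2,-10,0,255],[-1,2,-14,0,255],[-1,2,-17,0,255]]
  ]
}}

```text
time_s: 7.13
position: [0.5978, 0.014, 0.1453]
eef_rot: [-1.518, 0.478, -0.476]
contact_force: [-0.4, 0.3, -0.7]
gripper_width: 0.0555
```

Request:
{"method": "send_rows", "body": {
  "motion": [
    [[0,0,-3,0,255],[0,0,-6,0,255],[0,0,-8,0,255],[0,0,-10,0,255],[0,0,-10,0,255]]
  ]
}}

```text
time_s: 7.55
position: [0.598, 0.014, 0.1358]
eef_rot: [-1.518, 0.477, -0.477]
contact_force: [0.4, 0.5, -0.5]
gripper_width: 0.0558
```

```bash
python3 - <<'E'
from m import *
s=st()
sc=capture('scene');cv2.imwrite('pics/s6.png',cv2.resize(sc[190:280,250:350],None,fx=6,fy=6,interpolation=cv2.INTER_CUBIC))
E
```

```text
t 7.55 pos [0.598  0.014  0.1358] w 0.0558 F [ 0.43  0.51 -0.45] T [ 0.008 -0.067  0.003] jaw [ 0.572  0.82  -0.   ] point [-0. -0. -1.] q [-0.26  0.51  0.21  1.78 -0.14  0.87  0.97]
```

View pics/s6.png

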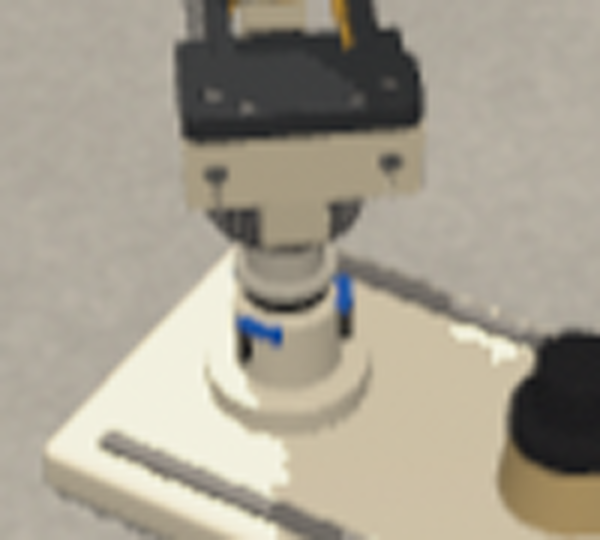

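Request:
{"method": "send_rows", "body": {
  "motion": [
    [[0,0,-3,0,255],[0,0,-6,0,255],[0,0,-9,0,255],[0,0,-12,0,255],[0,0,-12,0,255]]
  ]
}}

```text
time_s: 8.02
position: [0.5977, 0.014, 0.1234]
eef_rot: [-1.518, 0.478, -0.476]
contact_force: [0.1, 0.3, -0.8]
gripper_width: 0.0556
```

Request:
{"method": "send_rows", "body": {
  "motion": [
    [[0,0,-3,0,255],[0,0,-6,0,255],[0,0,-9,0,255],[0,0,-11,0,255],[0,0,-11,0,255]]
  ]
}}

```text
time_s: 8.43
position: [0.5979, 0.0141, 0.1126]
eef_rot: [-1.518, 0.477, -0.476]
contact_force: [-0.0, -0.9, -1.0]
gripper_width: 0.056
```

Request:
{"method": "send_rows", "body": {
  "motion": [
    [[0,0,-3,0,255],[0,0,-6,0,255],[0,0,-9,0,255],[0,0,-12,0,255],[0,0,-12,0,255]]
  ]
}}

```text
time_s: 8.85
position: [0.5978, 0.014, 0.1004]
eef_rot: [-1.518, 0.478, -0.476]
contact_force: [0.4, -0.5, -0.4]
gripper_width: 0.0558
```

Request:
{"method": "send_rows", "body": {
  "motion": [
    [[0,0,-3,0,255],[0,0,-5,0,255],[0,0,-7,0,255],[0,0,-8,0,255],[0,0,-8,0,255]]
  ]
}}

```text
time_s: 9.27
position: [0.598, 0.014, 0.0929]
eef_rot: [-1.518, 0.477, -0.477]
contact_force: [-0.1, 0.4, -0.7]
gripper_width: 0.0559
```

```bash
python3 -c "
from h import *
st()"
```

```text
t 9.2667 pos [0.598  0.014  0.0929] w 0.0559 F [-0.13  0.4  -0.65] T [-0.05  -0.019 -0.045] jaw [ 0.572  0.82  -0.   ] point [-0. -0. -1.] q [-0.25  0.56  0.2   1.82 -0.15  0.78  0.99]
```

Request:
{"method": "send_rows", "body": {
  "motion": [
    [[0,0,-1,0,255],[0,0,-2,0,255],[0,0,-3,0,255],[0,0,-3,0,255]]
  ]
}}

```text
time_s: 9.6
position: [0.5983, 0.014, 0.0903]
eef_rot: [-1.518, 0.477, -0.477]
contact_force: [0.5, 0.3, 1.0]
gripper_width: 0.0557
```

Request:
{"method": "send_rows", "body": {
  "motion": [
    [[0,0,-1,0,255],[0,0,-1.5,0,255],[0,0,-1.5,0,255],[0,0,-1.5,0,255]]
  ]
}}

```text
time_s: 9.93
position: [0.5985, 0.014, 0.0895]
eef_rot: [-1.517, 0.476, -0.477]
contact_force: [-2.7, 0.2, 9.3]
gripper_width: 0.0556
```

Request:
{"method": "send_rows", "body": {
  "motion": [
    [[0,0,-2,0,255],[0,0,-4,0,255],[0,0,-5,0,255],[0,0,-5,0,255],[0,0,-5,0,255]]
  ]
}}

```text
time_s: 10.35
position: [0.5985, 0.014, 0.0847]
eef_rot: [-1.517, 0.476, -0.478]
contact_force: [-3.2, -0.6, 11.4]
gripper_width: 0.0558
```

```bash
python3 -c "
from h import *
st()"
```

```text
t 10.35 pos [0.5985 0.014  0.0847] w 0.0558 F [-3.25 -0.58 11.37] T [-0.096  0.793 -0.047] jaw [0.572 0.82  0.001] point [ 0.001  0.    -1.   ] q [-0.25  0.57  0.2   1.82 -0.15  0.76  0.99]
```

Request:
{"method": "send_rows", "body": {
  "motion": [
    [[-0.5,0,-1,0,255],[-1,0,-2,0,255],[-1,0,-3,0,255],[-1,0,-3,0,255],[-1,0,-3,0,255]]
  ]
}}

```text
time_s: 10.77
position: [0.5984, 0.014, 0.0821]
eef_rot: [-1.517, 0.475, -0.479]
contact_force: [-2.1, -0.2, 12.1]
gripper_width: 0.0561
```

```bash
python3 -c "
from h import *
st()"
```

```text
t 10.7667 pos [0.5984 0.014  0.0821] w 0.0561 F [-2.06 -0.18 12.11] T [-0.093  0.47  -0.021] jaw [0.572 0.82  0.002] point [ 0.003  0.    -1.   ] q [-0.25  0.57  0.19  1.83 -0.15  0.75  0.99]
```

Request:
{"method": "send_rows", "body": {
  "motion": [
    [[-0.5,0,-1,0,255],[-0.5,0,-1,-0.05,255],[-0.5,0,-1,-0.1,255],[-0.5,0,-1,-0.15,255],[-0.5,0,-1,-0.2,255]]
  ]
}}

```text
time_s: 11.18
position: [0.5985, 0.014, 0.0814]
eef_rot: [-1.474, 0.631, -0.637]
contact_force: [-0.5, 0.3, 13.0]
gripper_width: 0.056
```

```bash
python3 -c "
from h import *
st()"
```

```text
t 11.1833 pos [0.5985 0.014  0.0814] w 0.056 F [-0.47  0.27 13.03] T [-0.143  0.123  0.139] jaw [0.725 0.689 0.003] point [ 0.004  0.    -1.   ] q [-0.29  0.58  0.25  1.83 -0.2   0.75  0.83]
```

Request:
{"method": "send_rows", "body": {
  "motion": [
    [[0,0,0,-0.05,255],[0,0,0,-0.1,255],[0,0,0,-0.15,255],[0,0,0,-0.2,255]]
  ]
}}

```text
time_s: 11.52
position: [0.5986, 0.0141, 0.0814]
eef_rot: [-1.421, 0.785, -0.791]
contact_force: [0.2, 0.1, 13.1]
gripper_width: 0.0559
```

```bash
python3 -c "
from h import *
st()"
```

```text
t 11.5167 pos [0.5986 0.0141 0.0814] w 0.0559 F [ 0.18  0.06 13.12] T [-0.074  0.095  0.032] jaw [0.847 0.531 0.004] point [ 0.004  0.    -1.   ] q [-0.32  0.58  0.31  1.83 -0.25  0.76  0.67]
```

Request:
{"method": "send_rows", "body": {
  "motion": [
    [[0,0,0,-0.04,255],[0,0,0,-0.08,255],[0,0,0,-0.12,255],[0,0,0,-0.16,255]]
  ]
}}

```text
time_s: 11.85
position: [0.5986, 0.014, 0.0815]
eef_rot: [-1.37, 0.906, -0.912]
contact_force: [0.3, -0.5, 13.6]
gripper_width: 0.0559
```

```bash
python3 -c "
from h import *
st()"
```

```text
t 11.85 pos [0.5986 0.014  0.0815] w 0.0559 F [ 0.31 -0.54 13.6 ] T [-0.092  0.113  0.091] jaw [0.921 0.39  0.004] point [ 0.004  0.    -1.   ] q [-0.35  0.59  0.35  1.84 -0.28  0.76  0.55]
```

Request:
{"method": "send_rows", "body": {
  "motion": [
    [[0,0,0,-0.03,255],[0,0,0,-0.06,255],[0,0,0,-0.09,255],[0,0,0,-0.12,255]]
  ]
}}

```text
time_s: 12.18
position: [0.5986, 0.014, 0.0814]
eef_rot: [-1.326, 0.997, -1.002]
contact_force: [0.1, -0.2, 12.7]
gripper_width: 0.0556
```

```bash
python3 -c "
from h import *
st()"
```

```text
t 12.1833 pos [0.5986 0.014  0.0814] w 0.0556 F [ 0.13 -0.17 12.68] T [-0.092  0.069  0.121] jaw [0.961 0.277 0.004] point [ 0.004  0.    -1.   ] q [-0.38  0.59  0.38  1.84 -0.31  0.76  0.45]
```

Request:
{"method": "send_rows", "body": {
  "motion": [
    [[0,0,0,-0.03,255],[0,0,0,-0.06,255],[0,0,0,-0.09,255],[0,0,0,-0.09,255]]
  ]
}}

```text
time_s: 12.52
position: [0.5986, 0.014, 0.0814]
eef_rot: [-1.29, 1.065, -1.07]
contact_force: [-0.1, -0.5, 12.9]
gripper_width: 0.0556
```

```bash
python3 -c "
from h import *
st()"
```

```text
t 12.5167 pos [0.5986 0.014  0.0814] w 0.0556 F [-0.13 -0.54 12.85] T [-0.076  0.108 -0.033] jaw [0.982 0.189 0.004] point [ 0.004  0.    -1.   ] q [-0.39  0.6   0.41  1.84 -0.33  0.77  0.38]
```

Request:
{"method": "send_rows", "body": {
  "motion": [
    [[0,0,0,-0.03,255],[0,0,0,-0.06,255],[0,0,0,-0.06,255]]
  ]
}}

```text
time_s: 12.77
position: [0.5987, 0.014, 0.0814]
eef_rot: [-1.265, 1.11, -1.115]
contact_force: [-0.1, 0.5, 13.1]
gripper_width: 0.0557
```

```bash
python3 -c "
from h import *
st()"
```

```text
t 12.7667 pos [0.5987 0.014  0.0814] w 0.0557 F [-0.1   0.46 13.11] T [-0.036  0.118  0.019] jaw [0.992 0.13  0.004] point [ 0.004  0.    -1.   ] q [-0.4   0.6   0.43  1.84 -0.34  0.77  0.33]
```

Request:
{"method": "send_rows", "body": {
  "motion": [
    [[0,0,0,-0.03,255],[0,0,0,-0.06,255],[0,0,0,-0.06,255]]
  ]
}}

```text
time_s: 13.02
position: [0.5986, 0.0141, 0.0814]
eef_rot: [-1.238, 1.154, -1.159]
contact_force: [0.4, 0.1, 14.0]
gripper_width: 0.056
```

```bash
python3 -c "
from h import *
st()"
```

```text
t 13.0167 pos [0.5986 0.0141 0.0814] w 0.056 F [ 0.36  0.15 13.98] T [0.017 0.16  0.156] jaw [0.998 0.07  0.004] point [ 0.004  0.    -1.   ] q [-0.42  0.6   0.44  1.84 -0.36  0.77  0.29]
```

Request:
{"method": "send_rows", "body": {
  "motion": [
    [[0,0,0,-0.03,255],[0,0,0,-0.05,255],[0,0,0,-0.05,255]]
  ]
}}

```text
time_s: 13.27
position: [0.5986, 0.0142, 0.0814]
eef_rot: [-1.216, 1.191, -1.195]
contact_force: [-0.6, 0.2, 12.6]
gripper_width: 0.0558
```

```bash
python3 -c "
from h import *
st()
s=ctrl.sense();c=capture('wrist');cv2.imwrite('pics/w7.png',c);st()"
```

```text
t 13.2667 pos [0.5986 0.0142 0.0814] w 0.0558 F [-0.56  0.22 12.63] T [-0.022  0.228  0.317] jaw [1.    0.021 0.004] point [ 0.004  0.    -1.   ] q [-0.42  0.61  0.46  1.84 -0.37  0.77  0.25]
t 13.3167 pos [0.5986 0.0141 0.0814] w 0.0559 F [-0.58  0.82 13.36] T [-0.049  0.172  0.267] jaw [1.    0.022 0.004] point [ 0.004  0.    -1.   ] q [-0.42  0.61  0.46  1.84 -0.37  0.77  0.25]
```

View pics/w7.png

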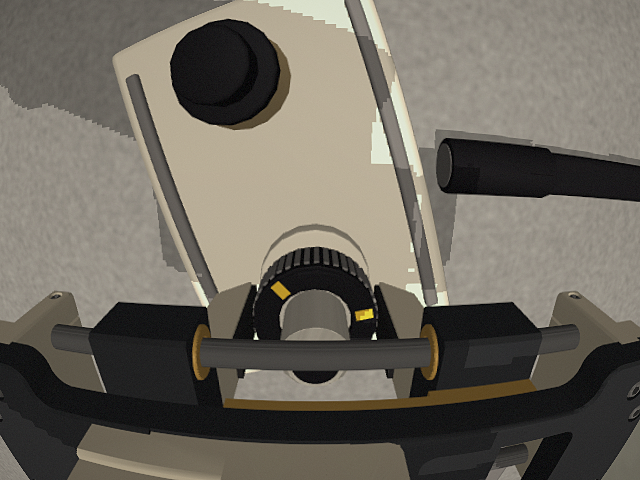

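Request:
{"method": "send_rows", "body": {
  "motion": [
    [[0,0,1,0,255],[0,0,2,0,255],[0,0,3,0,255],[0,0,4,0,255],[0,0,4,0,255]]
  ]
}}

```text
time_s: 13.73
position: [0.5986, 0.0142, 0.085]
eef_rot: [-1.217, 1.19, -1.194]
contact_force: [1.6, 0.2, 9.3]
gripper_width: 0.0558
```

```bash
python3 -c "
from h import *
st()"
```

```text
t 13.7333 pos [0.5986 0.0142 0.085 ] w 0.0558 F [1.6  0.22 9.29] T [-0.047 -0.141  0.24 ] jaw [1.    0.023 0.004] point [ 0.004  0.    -1.   ] q [-0.43  0.6   0.46  1.84 -0.36  0.78  0.25]
```

Request:
{"method": "send_rows", "body": {
  "motion": [
    [[0,0,1,0,255],[0,0,1.5,0,255],[0,0,1.5,0,255]]
  ]
}}

```text
time_s: 13.98
position: [0.5985, 0.0142, 0.0858]
eef_rot: [-1.217, 1.19, -1.194]
contact_force: [4.8, 0.1, 1.8]
gripper_width: 0.0558
```

```bash
python3 -c "
from h import *
st()"
```

```text
t 13.9833 pos [0.5985 0.0142 0.0858] w 0.0558 F [4.79 0.13 1.85] T [-0.064 -1.022  0.273] jaw [1.    0.023 0.004] point [ 0.004 -0.    -1.   ] q [-0.43  0.6   0.46  1.84 -0.36  0.78  0.25]
```

Request:
{"method": "send_rows", "body": {
  "motion": [
    [[0,0,0,0,0],[0,0,0,0,0],[0,0,0,0,0],[0,0,0,0,0],[0,0,0,0,0]]
  ]
}}

```text
time_s: 14.4
position: [0.5962, 0.014, 0.0849]
eef_rot: [-1.22, 1.194, -1.193]
contact_force: [0.7, 0.2, -0.1]
gripper_width: 0.0843
```

Request:
{"method": "send_rows", "body": {
  "motion": [
    [[0,0,0,0,0],[0,0,0,0,0],[0,0,5,0,0],[0,0,15,0,0],[0,0,30,0,0]]
  ]
}}

```text
time_s: 14.82
position: [0.596, 0.014, 0.1152]
eef_rot: [-1.221, 1.194, -1.193]
contact_force: [-0.3, -0.4, 0.6]
gripper_width: 0.0921
```

```bash
python3 - <<'E'
from m import *
s=st();im=capture('wrist');cv2.imwrite('pics/w8.png',im)
sc=capture('scene');cv2.imwrite('pics/s8.png',cv2.resize(sc[190:280,250:350],None,fx=6,fy=6,interpolation=cv2.INTER_CUBIC))
E
```

```text
t 14.8167 pos [0.596  0.014  0.1152] w 0.0921 F [-0.27 -0.38  0.57] T [-0.055  0.02  -0.048] jaw [ 1.     0.022 -0.002] point [-0.002 -0.    -1.   ] q [-0.45  0.56  0.48  1.82 -0.34  0.84  0.22]
```

View pics/w8.png

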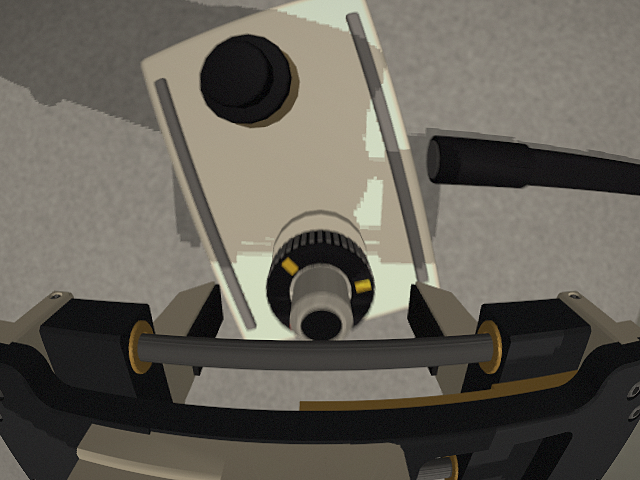

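View pics/s8.png

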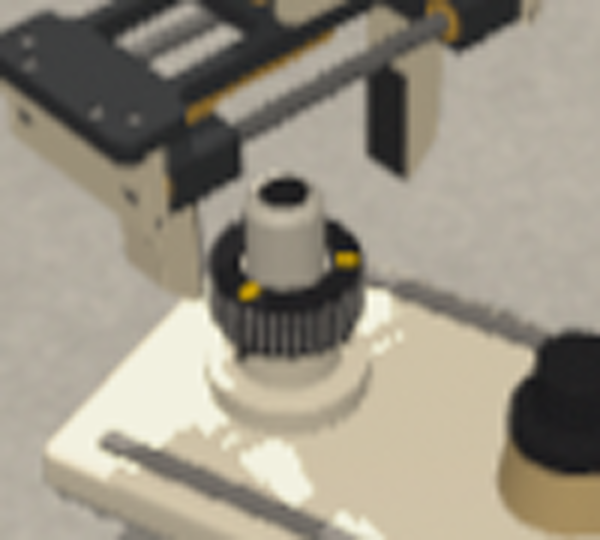

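Request:
{"method": "send_rows", "body": {
  "motion": [
    [[0,0,25,0,0],[0,0,60,0,0],[0,0,95,0,0],[-20,0,110,0,0],[-50,0,110,0,0]]
  ]
}}

```text
time_s: 15.33
position: [0.5502, 0.0138, 0.2291]
eef_rot: [-1.213, 1.187, -1.197]
contact_force: [0.6, -0.2, 0.3]
gripper_width: 0.0918
```

Request:
{"method": "send_rows", "body": {
  "motion": [
    [[-40,0,0,0,0],[-80,0,0,0,0],[-100,0,0,0,0],[-100,0,0,0,0],[-100,0,0,0,0]]
  ]
}}

```text
time_s: 15.75
position: [0.4461, 0.0143, 0.2257]
eef_rot: [-1.218, 1.193, -1.192]
contact_force: [-0.1, 0.3, -0.4]
gripper_width: 0.092
```

Request:
{"method": "send_rows", "body": {
  "motion": [
    [[0,0,0,0,0],[0,0,0,0,0],[0,0,0,0,0],[0,0,0,0,0],[0,0,0,0,0]]
  ]
}}

```text
time_s: 16.17
position: [0.4471, 0.0139, 0.225]
eef_rot: [-1.22, 1.193, -1.194]
contact_force: [-0.6, 0.1, 0.5]
gripper_width: 0.0918
```

```bash
python3 - <<'E'
from m import *
s=st();t=capture('top');cv2.imwrite('pics/t9.png',t);sc=capture('scene');cv2.imwrite('pics/s9.png',sc)
yt=blobs(t,*YEL,(318,205,358,248),4);ys=blobs(sc,*YEL,(280,225,318,262),4);print(yt,ys)
for a,_ in yt:
    for b,_ in ys:
        p,g=tri(*ray('top',a),*ray('scene',b));print(a.round(1),b.round(1),p.round(4),'gap',round(g,4))
if len(yt)==3: rep([onz('top',a,.0815) for a,_ in yt],'marks')
cv2.imwrite('pics/c9.png',np.hstack([cv2.resize(t[190:260,295:375],(400,350),interpolation=cv2.INTER_CUBIC),cv2.resize(sc[205:275,255:335],(400,350),interpolation=cv2.INTER_CUBIC)]))
E
```

```text
t 16.1667 pos [0.4471 0.0139 0.225 ] w 0.0918 F [-0.59  0.06  0.48] T [-0.068  0.073 -0.015] jaw [ 1.     0.022 -0.   ] point [-0.    -0.001 -1.   ] q [-0.64  0.17  0.58  2.05 -0.11  0.95  0.01]
[(array([333.15384615, 212.53846154]), np.int32(13)), (array([347.06666667, 226.8       ]), np.int32(15)), (array([327.66666667, 231.46666667]), np.int32(15))] [(array([307.5, 233. ]), np.int32(12)), (array([291.2, 238. ]), np.int32(10))]
[333.2 212.5] [307.5 233. ] [0.6062 0.0307 0.099 ] gap 0.0296
[333.2 212.5] [291.2 238. ] [0.6203 0.0186 0.0818] gap 0.0024
[347.1 226.8] [307.5 233. ] [0.5837 0.0031 0.0679] gap 0.031
[347.1 226.8] [291.2 238. ] [ 0.5979 -0.0103  0.0491] gap 0.0025
[327.7 231.5] [307.5 233. ] [0.5837 0.0284 0.0811] gap 0.0022
[327.7 231.5] [291.2 238. ] [0.5981 0.0168 0.0655] gap 0.0356
marks cc [0.5983 0.0137] mean [0.5983 0.0137] r [0.0219 0.0219 0.0219] ang [  15.4 -105.1  134.9]
```

View pics/t9.png

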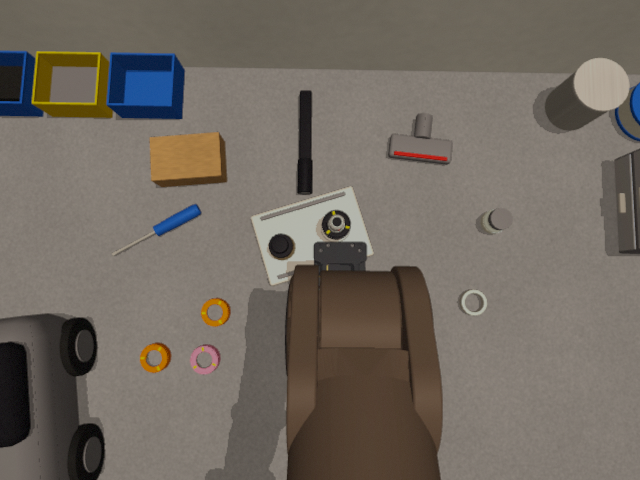

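View pics/c9.png

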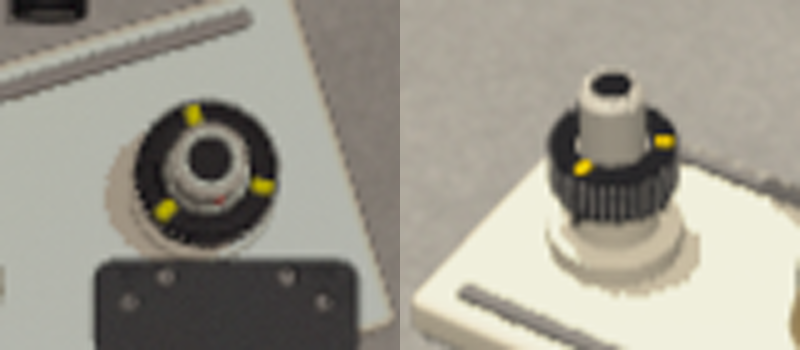

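```bash
python3 -c "
from h import *
print(job.hand_in())"
```

```text
the job is handed in; nothing more can be done
None
```

The black lock ring is on the tube, pressed down, turned clockwise to its stop and locked down by itself. I handed the job in at about 16 s.

**What I did:** I gripped the ring and used the cameras to line its lugs up with a gap between the blue lugs. It went onto the tube and met the spring without landing on the lugs. I pressed it down with about 13 N, well under the 24 N limit, and turned it about 54° clockwise. At the stop the turning moment rose to about 0.3 N m, against roughly 0.1 N m of running drag. I then eased it up into the pockets, let go and backed away.

**Last checks:**
- **Height:** the cameras put the top of the ring at 81–82 mm. Locked should be 81.5 mm; it would be about 86 mm if it had popped up.
- **Angle:** the yellow marks sit about 6° clockwise of the blue lugs, where the stop was expected.
- **Tube:** its red spot is at the same pixel as at the start, so I saw no twist.
- **Other items:** those visible in the top view have not moved.

**Disagreements:** early camera estimates of the ring's position differed by up to 4 mm, which a closer look before the grasp settled. The force and moment readings were noisy, by about 1 N and 0.08 N m. There was also a brief sideways force of up to about 5 N as I let go. None of my checks failed.

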